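# Snap the rear cover of a tablet shut all round

### The arm

A 6-joint arm with a two-finger parallel gripper is mounted at the origin on the work surface. World frame = base frame: x ahead of the robot, y to its left, z up, the work surface at z = 0. Lengths are in mm, angles in rad, forces in N, time in s.
With the tool pointing down it reaches from about 400 to 925 mm from the base axis. Payload 12.5 kg.
Tool frame: the origin (TCP) lies midway between the tips of the shut fingers; the grasp point (between the pads) lies 19 mm behind it; z points along the fingers, y is the line along which they close (so a half turn about z gives the same grasp; the last joint's range is limited). The gripper opens to 95 mm and grips with 3 to 60 N. Pads are 20 mm wide; open, the fingers measure 119 mm over their backs; the gripper's body (75 mm by 180 mm) begins 59 mm behind the grasp point.
Start: joints at [-1.41, 0.491, 1.559, -0, 1.092, -0.106], TCP at [164.801, -602.899, 214.661] pointing down, gripper open.
Joint ranges: [-3.1, 3.1], [-0.84, 2.19], [0.05, 2.79], [-1.13, 4.28], [0.06, 2.93], [-2.69, 2.69]. Speed limits (rad/s): [2.22, 2.22, 2.79, 3.14, 3.14, 3.14].

### API

Orientations are given as [roll, pitch, yaw] about the fixed x, y, z axes, in that order (R = Rz(yaw) Ry(pitch) Rx(roll)).
In Python, from cell import state, read_camera, job_done gives the robot as it stands.
- The arm moves only by the tool carry_out, never from a script. Its argument "moves" is a list of rows, each an object with "slide": the shift along the tool's x, y, z as a fraction of full scale, a list of three; "spin": the turn about the tool's z as a fraction of full scale. A call has 1 to 12 rows; each row shifts and turns the commanded pose from where the row before left it, along the tool's axes as they then stand; what a row does not reach is not made up. Full scale, the value 1, is 0.4 m for a shift and 30 degrees for a turn. A row lasts 1/12 s, in which the tool goes at most 41.7 mm and 7.16 degrees, less where a joint would pass 70% of its speed; a pose out of reach is approached as far as the arm can. A call with a number of a shift or a turn outside -1 to 1 is refused whole. A call with a gripper value outside its range is refused whole. "hand" is the closure, from 0 (fully open) to 1 (shut), set as the call begins (left out, the last holds). The fingers move at their own pace and stop on an object; the grip force is fixed at half the most. Time passes only in rows, so rows that do not move let the fingers close. It gives the time, the measured TCP pose, the force, the opening and the grip force at its end, in the units of the state.
- state(): the state, without advancing time (a new reading comes with each control period).
- read_camera(name): name is "side" or "top" or "wrist"; returns a dict with "color" (400x640x3 uint8, red, green, blue), "K" (3x3 intrinsics, pixels), "R" (3x3) and "t" (3): a world point X has camera coordinates R X + t. Camera axes: x right, y down, z forward; pixel columns grow to the right and rows downward; lengths in mm; the calibration is good to about 2 mm. A picture is of the moment at which its call begins. There is no depth.
- job_done(): hands the job in; it is judged then, once.
The state is a dict: "t": time; "joints": joint angles; "qvel": joint speeds; "tau": joint torques, N m; "eef_pos": TCP position; "tcp_rot": TCP orientation; "ft_force": force on the tool from outside, world axes, zero at the start; "moment": the same for the moment, N m; "opening": opening from 0.0 (shut) to 1.0 (fully open); "grip_force": force on a finger pad.
Only numpy, scipy, OpenCV 4.12 (cv2) and the standard library are available. Lean on these libraries where they do the work, as an engineer would, in place of code of your own. Each camera call takes 0.05 s, during which the arm holds its last target. There are 200 camera calls.

### The job

The tablet's rear cover has been laid in place, but its rim still stands up on all four sides: press each side down with the fingertips until it clicks and lies level with the rest of the cover. Press from above without leaning hard on the tablet, leave the tablet lying where it is, do not pick anything up, and leave the screw cup on it and the other things on the bench where they stand.

Things in the scene. Friction and masses are not known exactly. Their poses are not given: they have to be found in the camera images.
- tablet: Rugged tablet lying screen down on a flat blue mat (mat top 3 mm above the table): 170 mm along its x, 240 mm along its y, about 0.9 kg, loose, held only by its weight. Origin: centre of its underside; z up. Rear cover of grey plastic on top; black rubber bumpers at the four corners stand 1 mm above the shut cover.
- cover_mid (a point): Centre of the rear cover's fixed middle panel (88 x 158 mm), on its top, 22 mm above the tablet's underside (25 mm above the table). Around the panel lie four rim sections, one per side, each 40 mm deep out to the tablet's edge. All four start sprung open: hinged along the inner edge, at the panel, outer edge standing about 9 mm too high.
- rim_front (a joint): Rim section on the tablet's -x (robot-facing) side (long side, 156 mm long, 40 mm deep): angle pressed down, 0 = sprung open, 0.22 rad = snapped shut and level with the cover. Pressed 29 mm out from its hinge it resists with about 9 N at first (more nearer the hinge), easing to nothing half-way, then snaps the rest of the way by itself and stays; let go before half-way it springs back.
- rim_front_press (a point): Point on the upper face of the section on the tablet's -x (robot-facing) side, in the middle of its length and 29 mm out from its hinge line (11 mm in from the tablet's outer edge); a good place to press. It moves down about 6 mm (to the height of the shut cover, 25 mm above the table) as the section shuts.
- rim_back (a joint): Rim section on the tablet's +x side (long side, 156 mm long, 40 mm deep): angle pressed down, 0 = sprung open, 0.22 rad = snapped shut and level with the cover. Pressed 29 mm out from its hinge it resists with about 9 N at first (more nearer the hinge), easing to nothing half-way, then snaps the rest of the way by itself and stays; let go before half-way it springs back.
- rim_back_press (a point): Point on the upper face of the section on the tablet's +x side, in the middle of its length and 29 mm out from its hinge line (11 mm in from the tablet's outer edge); a good place to press. It moves down about 6 mm (to the height of the shut cover, 25 mm above the table) as the section shuts.
- rim_left (a joint): Rim section on the tablet's +y side (short side, 86 mm long, 40 mm deep): angle pressed down, 0 = sprung open, 0.22 rad = snapped shut and level with the cover. Pressed 29 mm out from its hinge it resists with about 9 N at first (more nearer the hinge), easing to nothing half-way, then snaps the rest of the way by itself and stays; let go before half-way it springs back.
- rim_left_press (a point): Point on the upper face of the section on the tablet's +y side, in the middle of its length and 29 mm out from its hinge line (11 mm in from the tablet's outer edge); a good place to press. It moves down about 6 mm (to the height of the shut cover, 25 mm above the table) as the section shuts.
- rim_right (a joint): Rim section on the tablet's -y side (short side, 86 mm long, 40 mm deep): angle pressed down, 0 = sprung open, 0.22 rad = snapped shut and level with the cover. Pressed 29 mm out from its hinge it resists with about 9 N at first (more nearer the hinge), easing to nothing half-way, then snaps the rest of the way by itself and stays; let go before half-way it springs back.
- rim_right_press (a point): Point on the upper face of the section on the tablet's -y side, in the middle of its length and 29 mm out from its hinge line (11 mm in from the tablet's outer edge); a good place to press. It moves down about 6 mm (to the height of the shut cover, 25 mm above the table) as the section shuts.
- screw_cup: Open steel cup, 48 mm across, 22 mm tall, standing on the middle panel of the tablet. Origin: centre of its underside as built. To be left alone.
- screwdriver: Yellow-handled screwdriver, 170 mm long, lying beyond the tablet's +x side. Origin: centre of its underside as built (on its axis line). To be left alone.
- flux_jar: Amber jar with black cap, 42 mm across, 45 mm tall, standing near the tablet's +y end. Origin: centre of its underside as built. To be left alone.
- solder_reel: Metal solder reel, 48 mm across, 32 mm tall, standing near the tablet's -y end. Origin: centre of its underside as built. To be left alone.
- phone: Black phone 72 x 148 x 9 mm lying on the mat. Origin: centre of its underside as built. To be left alone.
- cleaner_bottle: White bottle, 52 mm across, 120 mm tall. Origin: centre of its underside as built. To be left alone.
- parts_tin: Open round tin, 68 mm across, 35 mm tall. Origin: centre of its underside as built. To be left alone.

How it is judged:
By the outcome, as a careful person would: the job done as asked, in the order asked, and still so for the second after the job is handed in, with the robot touching nothing.
It also fails if it takes over 45 s, if anything falls off the work surface, if the arm or the gripper's body presses on something with over 40 N, if the wrist force passes 120 N, or if a joint passes its speed limit or range.

## Working session

There is one attempt and no reset: what is moved stays moved. The work goes in short steps, Python scripts to look and compute and a tool call to move; the robot and the scene stay as the last step left them, time stands still between calls to the robot, and variables do not carry over. Pictures are saved under pics/ and viewed, at most 10 in all, crops included, and the job is handed in when it is done.

Besides the shell and the picture viewer there is one more tool, called after "Call:" by a JSON object that holds its "api" and its "payload", one argument or row to a line. carry_out: Moves the arm, as the interface text tells. Shift numbers are shares of 0.4 m and turn numbers shares of 30 degrees, none past 1 either way. Its arguments: {"type":"object","properties":{"moves":{"type":"array"},"hand":{"type":"number"}},"required":["moves"]}

```bash
mkdir -p pics; python3 - <<'E'
from cell import state, read_camera
import cv2
s=state(); print(s['t'],s['eef_pos'],s['tcp_rot'],s['ft_force'],s['opening'])
for n in ['top','side']:
    c=read_camera(n); cv2.imwrite(f'pics/{n}0.png',c['color'][:,:,::-1]); print(n,c['K'].tolist(),c['R'].tolist(),c['t'].tolist())
E
```

```text
0.0 [ 164.77085951 -602.64836286  214.07383634] [-3.14052573e+00 -6.93258759e-05  2.66841601e-01] [-0.47453783 -0.88636505  0.87016245] 0.9967519709883305
top [[418.1689915524403, 0.0, 315.83049789589273], [0.0, 418.1689915524403, 199.27172934037623], [0.0, 0.0, 1.0]] [[0.015124058242077286, -0.9995974297572436, 0.024005026244572045], [-0.988577077051947, -0.018549204835463386, -0.14957035042882244], [0.1499554120054324, -0.021468707988240885, -0.9884596445923308]] [-34.057253772586556, 561.7109360092281, 1198.5886355958967]
side [[494.21985561082084, 0.0, 324.54304887444465], [0.0, 494.21985561082084, 195.84008554002534], [0.0, 0.0, 1.0]] [[-0.7751007229686944, -0.6315027657603143, -0.020570028937290357], [-0.34153376158034515, 0.44614096532832953, -0.8272320888098371], [0.5315764845760084, -0.6341628307406386, -0.5614836998104513]] [436.29636383285015, 263.21285090052476, 1081.2675148233498]
```

View pics/top0.png

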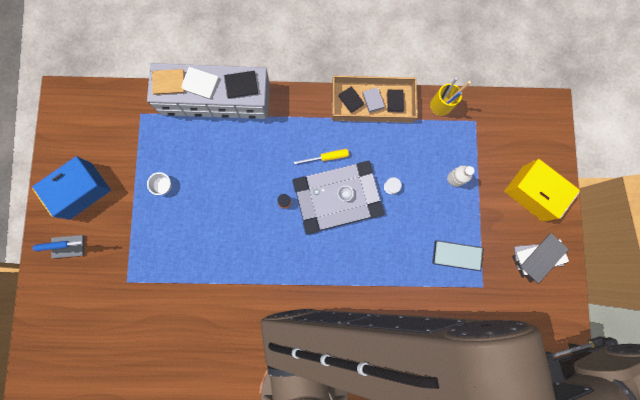

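View pics/side0.png

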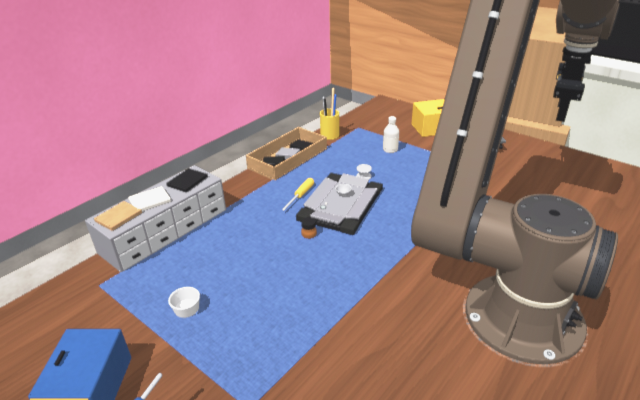

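The top view shows the tablet centred near (339,197), turned about 10°. The jar is at (284,201), the reel at (392,186), the screwdriver at (322,157) and the cup at (347,194). I'll enlarge this region.

```bash
python3 - <<'E'
import cv2
a=cv2.imread('pics/top0.png')[145:240,275:408]
cv2.imwrite('pics/crop1.png',cv2.resize(a,None,fx=6,fy=6,interpolation=cv2.INTER_CUBIC))
E
```

```text
(no output)
```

View pics/crop1.png

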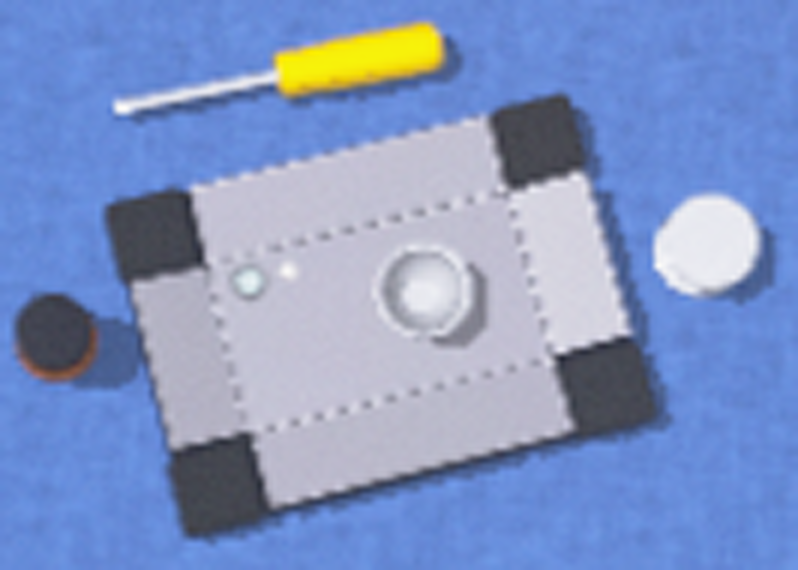

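In the crop, the panel corners are at about (211,262), (508,192), (553,360) and (250,430). The outer bumper corners are at (107,205), (570,95), (658,418) and (188,535). The jar stands about 8 mm off the +y end, and the reel stands off the -y end.

```bash
cat > h.py <<'E'
import numpy as np
K=np.array([[418.1689915524403,0,315.83049789589273],[0,418.1689915524403,199.27172934037623],[0,0,1]])
R=np.array([[0.015124058242077286,-0.9995974297572436,0.024005026244572045],[-0.988577077051947,-0.018549204835463386,-0.14957035042882244],[0.1499554120054324,-0.021468707988240885,-0.9884596445923308]])
t=np.array([-34.057253772586556,561.7109360092281,1198.5886355958967])
def back(u,v,z,K=K,R=R,t=t):
    C=-R.T@t; d=R.T@np.linalg.solve(K,[u,v,1.]); return C+d*(z-C[2])/d[2]
def fit(loc,W):  # rigid 2D: W = c + Rot loc
    loc=np.array(loc,float);W=np.array(W);a=loc-loc.mean(0);b=W-W.mean(0)
    th=np.arctan2((a[:,0]*b[:,1]-a[:,1]*b[:,0]).sum(),(a*b).sum())
    M=np.array([[np.cos(th),-np.sin(th)],[np.sin(th),np.cos(th)]])
    c=W.mean(0)-M@loc.mean(0); return c,th,M,(W-(c+loc@M.T))
E
python3 - <<'E'
from h import *
f=lambda x,y,z:back(275+(x+.5)/6-.5,145+(y+.5)/6-.5,z)[:2]
p=[f(*q,25) for q in [(211,262),(508,192),(553,360),(250,430)]]
b=[f(*q,z) for q,z in [((107,205),26),((570,95),26),((658,418),22),((188,535),22)]]
np.set_printoptions(precision=1,suppress=True)
for W,l in [(p,[(44,79),(44,-79),(-44,-79),(-44,79)]),(b,[(85,120),(85,-120),(-85,-120),(-85,120)])]:
    c,th,M,r=fit(l,W); print(c,th,r.tolist())
W=p+b;l=[(44,79),(44,-79),(-44,-79),(-44,79),(85,120),(85,-120),(-85,-120),(-85,120)]
c,th,M,r=fit(l,W); print(c,th)
for n,q in dict(front=(-73,0),back=(73,0),left=(0,108),right=(0,-108)).items(): print(n,c+M@q)
for n,x,y,z in [('jar',55,332,45),('reel',709,243,32),('cup',424,290,47),('sd',362,60,12)]:
    w=f(x,y,z);print(n,w,M.T@(w-c))
E
```

```text
[575.1 -91.9] 0.25004378008908185 [[0.009267740640439115, -1.5429406489517312], [-0.1109142116813473, 1.5415138752231314], [-0.4724770585631859, 0.6893126258096061], [0.5741235296039804, -0.6878858520810418]]
[574.7 -92.4] 0.2599663807919028 [[0.22681313238251732, 1.5269854950324273], [0.4181504533280531, -1.1175778479735357], [0.15875892481119536, -1.6847969222161225], [-0.8037225105216521, 1.27538927515723]]
[574.9 -92.2] 0.2572847226018729
front [ 504.3 -110.7]
back [645.5 -73.6]
left [547.4  12.3]
right [ 602.4 -196.6]
jar [558.1  70.3] [ 25.1 161.4]
reel [ 611.6 -256.7] [  -6.4 -168.4]
cup [ 582.3 -111.5] [  2.2 -20.6]
sd [707.9 -82.2] [131.1 -24.2]
```

Panel and bumper fits agree (residuals under 2 mm, yaw ≈0.257, close to the tool's 0.267). Shutting the hand and moving above the front side.

Call:
{"api": "carry_out", "payload": {
  "hand": 1,
  "moves": [
    {"slide": [0.0635, -0.0535, 0], "spin": 0},
    {"slide": [0.0635, -0.0535, 0], "spin": 0},
    {"slide": [0.0635, -0.0535, 0], "spin": 0},
    {"slide": [0.0635, -0.0535, 0], "spin": 0},
    {"slide": [0.0635, -0.0535, 0], "spin": 0},
    {"slide": [0.0635, -0.0535, 0], "spin": 0},
    {"slide": [0.0635, -0.0535, 0], "spin": 0},
    {"slide": [0.0635, -0.0535, 0], "spin": 0},
    {"slide": [0.0635, -0.0535, 0], "spin": 0},
    {"slide": [0.0635, -0.0535, 0], "spin": 0},
    {"slide": [0.0635, -0.0535, 0], "spin": 0},
    {"slide": [0.0635, -0.0535, 0], "spin": 0}
  ]
}}

```text
t: 1.1
eef_pos: [391.7, -273.3, 214.6]
tcp_rot: [-3.141, 0.0, 0.267]
ft_force: [0.1, -0.6, -0.0]
opening: 0.216
grip_force: 0.0
```

Call:
{"api": "carry_out", "payload": {
  "moves": [
    {"slide": [0.0635, -0.0535, 0], "spin": 0},
    {"slide": [0.0635, -0.0535, 0], "spin": 0},
    {"slide": [0.0635, -0.0535, 0], "spin": 0},
    {"slide": [0.0635, -0.0535, 0], "spin": 0},
    {"slide": [0.0635, -0.0535, 0], "spin": 0},
    {"slide": [0.0635, -0.0535, 0], "spin": 0},
    {"slide": [0, 0, 0], "spin": 0},
    {"slide": [0, 0, 0], "spin": 0}
  ]
}}

```text
t: 1.77
eef_pos: [504.6, -109.5, 214.3]
tcp_rot: [-3.141, 0.001, 0.27]
ft_force: [-0.0, -1.2, -0.1]
opening: 0.004
grip_force: 0.0
```

```bash
python3 - <<'E'
from cell import state, read_camera
import cv2
s=state(); print(s['t'],s['eef_pos'],s['tcp_rot'],s['ft_force'],s['opening'])
c=read_camera('wrist'); cv2.imwrite('pics/w1.png',c['color'][:,:,::-1]); print(c['K'].tolist(),c['R'].tolist(),c['t'].tolist())
E
```

```text
1.7667 [ 504.62168239 -109.51705295  214.25145373] [-3.14134171e+00  6.01796307e-04  2.69739423e-01] [-0.04169865 -1.15056675 -0.09305142] 0.003570881908370154
[[318.9702911507282, 0.0, 319.4262661344484], [0.0, 318.9702911507282, 195.31982912601057], [0.0, 0.0, 1.0]] [[0.2663277600067088, -0.9638823593799439, -0.0005670325961783175], [-0.9307934673076962, -0.25733778385476086, 0.2596166139098966], [-0.2503857932613765, -0.06861532100687585, -0.9657115989031085]] [-239.45669857165709, 411.9356493307125, 510.2105813626946]
```

View pics/w1.png

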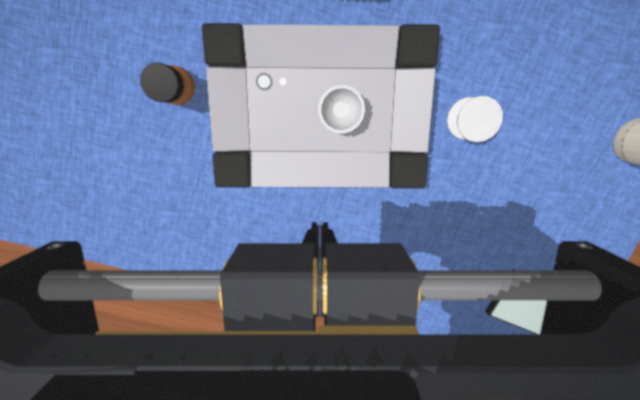

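The wrist view shows the tablet aligned with the tool. The outer bumper corners are at (203,24), (439,25), (427,187) and (214,187). The panel corners are at (247,67), (394,68), (391,151) and (249,152). The finger tips are at about (321,224).

```bash
python3 - <<'E'
from h import *
K=np.array([[318.9702911507282,0,319.4262661344484],[0,318.9702911507282,195.31982912601057],[0,0,1]]);R=np.array([[0.2663277600067088,-0.9638823593799439,-0.0005670325961783175],[-0.9307934673076962,-0.25733778385476086,0.2596166139098966],[-0.2503857932613765,-0.06861532100687585,-0.9657115989031085]]);t=np.array([-239.45669857165709,411.9356493307125,510.2105813626946])
np.set_printoptions(precision=1,suppress=True)
W=[back(*q,25,K,R,t)[:2] for q in [(247,67),(394,68),(391,151),(249,152)]]+[back(*q,26,K,R,t)[:2] for q in [(203,24),(439,25),(427,187),(214,187)]]
l=[(44,79),(44,-79),(-44,-79),(-44,79),(85,120),(85,-120),(-85,-120),(-85,120)]
c,th,M,r=fit(l,W);print(c,th,r)
E
```

```text
[573.8 -91.1] 0.2677764404095656 [[ 1.  -1. ]
 [-0.4  1.3]
 [ 0.6 -0.6]
 [-1.4  1.3]
 [ 0.5  0.2]
 [ 0.2 -0.7]
 [ 0.9 -3.6]
 [-1.4  3. ]]
```

Both cameras agree to about 1 mm. Going down.

Call:
{"api": "carry_out", "payload": {
  "moves": [
    {"slide": [0, 0, 0.044], "spin": 0},
    {"slide": [0, 0, 0.044], "spin": 0},
    {"slide": [0, 0, 0.044], "spin": 0},
    {"slide": [0, 0, 0.044], "spin": 0},
    {"slide": [0, 0, 0.044], "spin": 0},
    {"slide": [0, 0, 0.044], "spin": 0},
    {"slide": [0, 0, 0.044], "spin": 0},
    {"slide": [0, 0, 0.044], "spin": 0},
    {"slide": [0, 0, 0.044], "spin": 0},
    {"slide": [0, 0, 0.044], "spin": 0},
    {"slide": [0, 0, 0], "spin": 0},
    {"slide": [0, 0, 0], "spin": 0}
  ]
}}

```text
t: 2.82
eef_pos: [503.5, -111.7, 38.4]
tcp_rot: [-3.141, 0.002, 0.265]
ft_force: [0.4, 0.3, -0.4]
opening: 0.002
grip_force: 0.0
```

Call:
{"api": "carry_out", "payload": {
  "moves": [
    {"slide": [0, 0, 0.005], "spin": 0},
    {"slide": [0, 0, 0.005], "spin": 0},
    {"slide": [0, 0, 0.005], "spin": 0},
    {"slide": [0, 0, 0.005], "spin": 0},
    {"slide": [0, 0, 0], "spin": 0}
  ]
}}

```text
t: 3.23
eef_pos: [504.2, -111.1, 31.1]
tcp_rot: [3.141, -0.0, 0.267]
ft_force: [-2.6, -2.4, 4.1]
opening: 0.003
grip_force: 2.2
```

Call:
{"api": "carry_out", "payload": {
  "moves": [
    {"slide": [0, 0, 0.004], "spin": 0},
    {"slide": [0, 0, 0], "spin": 0}
  ]
}}

```text
t: 3.4
eef_pos: [504.3, -110.9, 29.2]
tcp_rot: [3.141, -0.0, 0.267]
ft_force: [0.1, -0.1, 1.3]
opening: 0.011
grip_force: 0.7
```

Call:
{"api": "carry_out", "payload": {
  "moves": [
    {"slide": [0, 0, 0.004], "spin": 0},
    {"slide": [0, 0, 0], "spin": 0}
  ]
}}

```text
t: 3.57
eef_pos: [504.3, -110.7, 27.3]
tcp_rot: [3.141, -0.0, 0.267]
ft_force: [-0.1, 0.8, 0.3]
opening: 0.005
grip_force: 0.0
```

Call:
{"api": "carry_out", "payload": {
  "moves": [
    {"slide": [0, 0, 0.003], "spin": 0},
    {"slide": [0, 0, 0.003], "spin": 0},
    {"slide": [0, 0, 0], "spin": 0}
  ]
}}

```text
t: 3.82
eef_pos: [504.4, -110.8, 25.2]
tcp_rot: [3.141, -0.0, 0.267]
ft_force: [-1.2, 1.1, 4.3]
opening: 0.004
grip_force: 2.0
```

Front has shut (4 N against the floor at 25 mm). Now the left (+y) side.

Call:
{"api": "carry_out", "payload": {
  "moves": [
    {"slide": [0, 0, -0.07], "spin": 0},
    {"slide": [0, 0, -0.07], "spin": 0},
    {"slide": [0.0365, -0.054, 0], "spin": 0},
    {"slide": [0.0365, -0.054, 0], "spin": 0},
    {"slide": [0.0365, -0.054, 0], "spin": 0},
    {"slide": [0.0365, -0.054, 0], "spin": 0},
    {"slide": [0.0365, -0.054, 0], "spin": 0},
    {"slide": [0, 0, 0], "spin": 0},
    {"slide": [0, 0, 0.05], "spin": 0},
    {"slide": [0, 0, 0.04], "spin": 0},
    {"slide": [0, 0, 0], "spin": 0},
    {"slide": [0, 0, 0], "spin": 0}
  ]
}}

```text
t: 4.82
eef_pos: [545.8, 12.3, 44.6]
tcp_rot: [-3.141, 0.002, 0.267]
ft_force: [-0.8, -1.1, 0.8]
opening: 0.006
grip_force: 0.0
```

Call:
{"api": "carry_out", "payload": {
  "moves": [
    {"slide": [0, 0, 0.01], "spin": 0},
    {"slide": [0, 0, 0.01], "spin": 0},
    {"slide": [0, 0, 0.005], "spin": 0},
    {"slide": [0, 0, 0.005], "spin": 0},
    {"slide": [0, 0, 0], "spin": 0}
  ]
}}

```text
t: 5.23
eef_pos: [546.2, 12.6, 32.9]
tcp_rot: [3.142, 0.0, 0.267]
ft_force: [0.4, 0.4, -0.7]
opening: 0.008
grip_force: 0.0
```

Call:
{"api": "carry_out", "payload": {
  "moves": [
    {"slide": [0, 0, 0.005], "spin": 0},
    {"slide": [0, 0, 0], "spin": 0}
  ]
}}

```text
t: 5.4
eef_pos: [546.3, 12.8, 31.3]
tcp_rot: [3.142, -0.0, 0.267]
ft_force: [-1.5, 0.9, 7.0]
opening: 0.006
grip_force: 3.3
```

Call:
{"api": "carry_out", "payload": {
  "moves": [
    {"slide": [0, 0, 0.005], "spin": 0},
    {"slide": [0, 0, 0], "spin": 0}
  ]
}}

```text
t: 5.57
eef_pos: [546.3, 12.9, 29.3]
tcp_rot: [3.142, -0.001, 0.267]
ft_force: [0.1, 1.4, 2.9]
opening: 0.005
grip_force: 1.6
```

Call:
{"api": "carry_out", "payload": {
  "moves": [
    {"slide": [0, 0, 0.005], "spin": 0},
    {"slide": [0, 0, 0.004], "spin": 0},
    {"slide": [0, 0, 0], "spin": 0}
  ]
}}

```text
t: 5.82
eef_pos: [546.3, 12.6, 25.2]
tcp_rot: [3.141, -0.0, 0.267]
ft_force: [0.1, 0.1, 2.0]
opening: 0.009
grip_force: 0.5
```

Left has shut as well. Next is the back (+x) side.

Call:
{"api": "carry_out", "payload": {
  "moves": [
    {"slide": [0, 0, -0.07], "spin": 0},
    {"slide": [0, 0, -0.07], "spin": 0},
    {"slide": [0.0365, 0.054, 0], "spin": 0},
    {"slide": [0.0365, 0.054, 0], "spin": 0},
    {"slide": [0.0365, 0.054, 0], "spin": 0},
    {"slide": [0.0365, 0.054, 0], "spin": 0},
    {"slide": [0.0365, 0.054, 0], "spin": 0},
    {"slide": [0, 0, 0], "spin": 0},
    {"slide": [0, 0, 0.05], "spin": 0},
    {"slide": [0, 0, 0.04], "spin": 0},
    {"slide": [0, 0, 0], "spin": 0},
    {"slide": [0, 0, 0], "spin": 0}
  ]
}}

```text
t: 6.82
eef_pos: [644.4, -72.0, 44.8]
tcp_rot: [-3.141, 0.002, 0.267]
ft_force: [-0.4, -0.3, 0.2]
opening: 0.007
grip_force: 0.0
```

Call:
{"api": "carry_out", "payload": {
  "moves": [
    {"slide": [0, 0, 0.01], "spin": 0},
    {"slide": [0, 0, 0.01], "spin": 0},
    {"slide": [0, 0, 0.005], "spin": 0},
    {"slide": [0, 0, 0.005], "spin": 0},
    {"slide": [0, 0, 0], "spin": 0}
  ]
}}

```text
t: 7.23
eef_pos: [645.3, -72.3, 33.7]
tcp_rot: [3.141, -0.0, 0.267]
ft_force: [-1.2, 0.8, 2.9]
opening: 0.001
grip_force: 1.5
```

Call:
{"api": "carry_out", "payload": {
  "moves": [
    {"slide": [0, 0, 0.005], "spin": 0},
    {"slide": [0, 0, 0], "spin": 0}
  ]
}}

```text
t: 7.4
eef_pos: [645.7, -72.2, 32.0]
tcp_rot: [3.141, -0.002, 0.267]
ft_force: [0.5, 1.4, 4.8]
opening: 0.001
grip_force: 2.5
```

Call:
{"api": "carry_out", "payload": {
  "moves": [
    {"slide": [0, 0, 0.005], "spin": 0},
    {"slide": [0, 0, 0], "spin": 0}
  ]
}}

```text
t: 7.57
eef_pos: [645.8, -72.2, 29.9]
tcp_rot: [3.141, -0.002, 0.267]
ft_force: [2.0, 0.6, 2.5]
opening: 0.007
grip_force: 1.3
```

Call:
{"api": "carry_out", "payload": {
  "moves": [
    {"slide": [0, 0, 0.005], "spin": 0},
    {"slide": [0, 0, 0.003], "spin": 0},
    {"slide": [0, 0, 0], "spin": 0}
  ]
}}

```text
t: 7.82
eef_pos: [644.5, -72.3, 25.6]
tcp_rot: [-3.141, 0.001, 0.267]
ft_force: [0.2, 0.1, -0.1]
opening: 0.009
grip_force: 0.0
```

Back has gone down. Next is the right (-y) side.

Call:
{"api": "carry_out", "payload": {
  "moves": [
    {"slide": [0, 0, -0.07], "spin": 0},
    {"slide": [0, 0, -0.07], "spin": 0},
    {"slide": [-0.0365, 0.054, 0], "spin": 0},
    {"slide": [-0.0365, 0.054, 0], "spin": 0},
    {"slide": [-0.0365, 0.054, 0], "spin": 0},
    {"slide": [-0.0365, 0.054, 0], "spin": 0},
    {"slide": [-0.0365, 0.054, 0], "spin": 0},
    {"slide": [0, 0, 0], "spin": 0},
    {"slide": [0, 0, 0.05], "spin": 0},
    {"slide": [0, 0, 0.04], "spin": 0},
    {"slide": [0, 0, 0], "spin": 0},
    {"slide": [0, 0, 0], "spin": 0}
  ]
}}

```text
t: 8.82
eef_pos: [602.8, -195.3, 45.6]
tcp_rot: [-3.14, 0.002, 0.267]
ft_force: [-0.0, 0.0, 0.6]
opening: 0.003
grip_force: 0.0
```

Call:
{"api": "carry_out", "payload": {
  "moves": [
    {"slide": [0, 0, 0.01], "spin": 0},
    {"slide": [0, 0, 0.01], "spin": 0},
    {"slide": [0, 0, 0.005], "spin": 0},
    {"slide": [0, 0, 0.005], "spin": 0},
    {"slide": [0, 0, 0], "spin": 0}
  ]
}}

```text
t: 9.23
eef_pos: [603.1, -195.6, 34.1]
tcp_rot: [-3.142, 0.0, 0.267]
ft_force: [-0.1, -0.1, -0.3]
opening: 0.001
grip_force: 0.0
```

Call:
{"api": "carry_out", "payload": {
  "moves": [
    {"slide": [0, 0, 0.005], "spin": 0},
    {"slide": [0, 0, 0], "spin": 0}
  ]
}}

```text
t: 9.4
eef_pos: [603.4, -195.9, 32.6]
tcp_rot: [3.141, -0.001, 0.267]
ft_force: [-1.1, 0.9, 6.4]
opening: 0.003
grip_force: 3.3
```

Call:
{"api": "carry_out", "payload": {
  "moves": [
    {"slide": [0, 0, 0.005], "spin": 0},
    {"slide": [0, 0, 0], "spin": 0}
  ]
}}

```text
t: 9.57
eef_pos: [603.6, -196.3, 30.9]
tcp_rot: [3.14, -0.001, 0.267]
ft_force: [-0.5, -1.3, 5.4]
opening: 0.007
grip_force: 2.6
```

Call:
{"api": "carry_out", "payload": {
  "moves": [
    {"slide": [0, 0, 0.005], "spin": 0},
    {"slide": [0, 0, 0.004], "spin": 0},
    {"slide": [0, 0, 0], "spin": 0}
  ]
}}

```text
t: 9.82
eef_pos: [603.0, -195.7, 26.4]
tcp_rot: [-3.141, 0.0, 0.267]
ft_force: [0.1, 0.1, -0.3]
opening: 0.007
grip_force: 0.0
```

Right has snapped too. Lifting and backing off to the earlier viewpoint to check.

Call:
{"api": "carry_out", "payload": {
  "moves": [
    {"slide": [0, 0, -0.07], "spin": 0},
    {"slide": [0, 0, -0.07], "spin": 0},
    {"slide": [0, 0, -0.08], "spin": 0},
    {"slide": [0, 0, -0.08], "spin": 0},
    {"slide": [-0.05, -0.054, -0.01], "spin": 0},
    {"slide": [-0.05, -0.054, -0.01], "spin": 0},
    {"slide": [-0.05, -0.054, -0.01], "spin": 0},
    {"slide": [-0.05, -0.054, -0.01], "spin": 0},
    {"slide": [-0.05, -0.054, -0.01], "spin": 0},
    {"slide": [0, 0, 0], "spin": 0},
    {"slide": [0, 0, 0], "spin": 0}
  ]
}}

```text
t: 10.73
eef_pos: [477.7, -117.3, 167.2]
tcp_rot: [3.141, -0.001, 0.267]
ft_force: [1.1, -0.6, -0.2]
opening: 0.003
grip_force: 0.0
```

```bash
python3 - <<'E'
from cell import state, read_camera
import cv2,numpy as np
s=state(); print(s['t'],s['eef_pos'])
w=read_camera('wrist')['color'][:,:,::-1]; d=read_camera('side')['color'][:,:,::-1]
a=cv2.resize(w[0:215,120:540],(800,410)); b=cv2.imread('pics/side0.png')[160:245,280:400]
b=cv2.resize(np.hstack([b,d[160:245,280:400]]),(800,283))
cv2.imwrite('pics/w2.png',a);cv2.imwrite('pics/s2.png',b)
E
```

```text
10.7333 [ 477.71125746 -117.34270168  167.21729987]
```

View pics/w2.png

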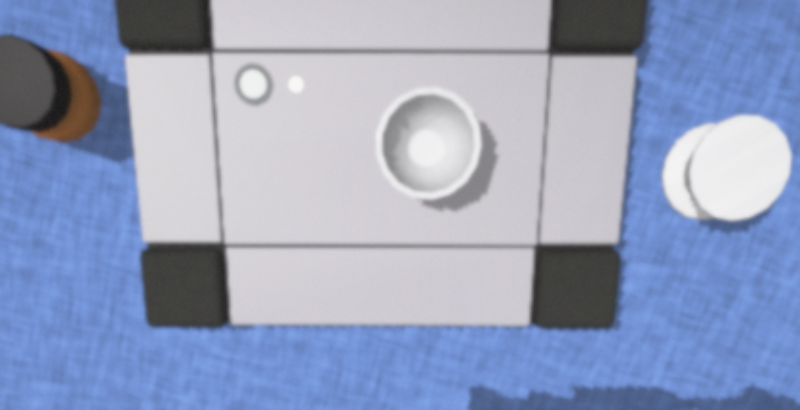

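View pics/s2.png

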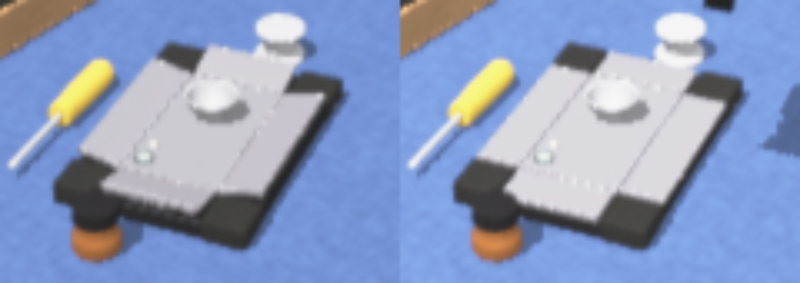

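The pictures show all four sides in the same shade as the panel. In the side view the raised edges are gone: left at (560,195), back at (530,110), right at (650,70) and front at (665,150). The tablet, cup, jar, reel and screwdriver are where they were. Handing in.

```bash
python3 -c "
from cell import job_done
print(job_done())"
```

```text
the job is handed in; nothing more can be done
None
```

All four rim sides are pressed down and look level with the cover in the final pictures; the tablet, screw cup and other things in view had not visibly moved, and the job is handed in at about 11 s on the robot's clock.

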